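# Reassemble a model railway controller on its posts

## Robot

A 6-joint arm with a two-finger parallel gripper is mounted at the origin on the work surface. World frame = base frame: x ahead of the robot, y to its left, z up, the work surface at z = 0. Lengths are in m, angles in degrees, forces in N, time in s.
With the tool pointing down it reaches from about 0.4 to 0.825 m from the base axis. Payload 7 kg.
Tool frame: the origin (TCP) lies midway between the tips of the shut fingers; the grasp point (between the pads) lies 19 mm behind it (ctrl.hold_point_z is the distance from the TCP to the grasp point, in m); z points along the fingers, x is the direction in which the jaws open and shut, and the axes are right-handed (so a half turn about z gives the same grasp; the last joint's range is limited). The gripper opens to 88 mm and grips with 3 to 60 N. Pads are 19 mm wide; open, the fingers measure 130 mm over their backs; the gripper's body (78 mm by 193 mm) begins 47 mm behind the grasp point.
Start: joints at [84.402, 20.546, 0.682, 0, -70.136, -16.507], TCP at [0.254, 0.625, 0.227] pointing down, gripper open.
Joint ranges: [-176.03, 176.03], [-82.01, 121.73], [-58.28, 71.71], [-173.87, 95.51], [-174.79, -0.11], [-173.66, 173.66]. Speed limits (degrees/s): [136.94, 136.94, 172.46, 180, 180, 180].

## Interface

Orientations are given as [roll, pitch, yaw] about the fixed x, y, z axes, in that order (R = Rz(yaw) Ry(pitch) Rx(roll)).
In Python, from plant import ctrl gives the robot as it stands.
- The arm moves only by the tool apply_moves, never from a script. Its argument "motion" is a list of rows, each a list of 2 entries, a list of its own where there are three numbers: the shift along the world's x, y, z in cm, then the turn about the world's z in degrees. In form: [[[tx, ty, tz], roll], ...]. A call has 1 to 10 rows; each row is the pose to reach, as a shift and turn from the pose commanded when the call began; what a row does not reach only later rows make up. A row lasts 1/10 s, in which the tool goes at most 50 mm and 8.59 degrees, less where a joint would pass 70% of its speed; a pose out of reach is approached as far as the arm can. A call with a gripper value outside its range is refused whole. "hand" is the finger opening in cm, from 0 to 8.76, set as the call begins (left out, the last holds). The fingers move at their own pace and stop on an object; the grip force is fixed at half the most. Time passes only in rows, so rows that repeat a pose let the fingers close. It gives the time, the measured TCP pose, the force and the opening at its end, in the units of the state.
- ctrl.get_obs(): the state, without advancing time (a new reading comes with each control period).
- ctrl.snapshot(name): name is "side" or "top" or "wrist"; returns (picture, depth): 400x640x3 uint8, blue, green, red; 400x640 float32, m along the optical axis (not along the pixel's ray), 0 where there is no reading.
- ctrl.camera_model(name): a dict with "fx", "fy", "cx", "cy" (pixels), "k1" (the pictures are not rectified: a ray, as slopes to the right and down, at radius r is drawn at 1 + k1 r^2 times it, then the intrinsics apply), "cam_to_world" (4x4, takes a point from camera to world coordinates); the wrist camera has in their place "tool_from_camera" (4x4, takes a point from camera to tool coordinates, whose origin is the TCP and whose axes are the tool frame's). Camera axes: x right, y down, z forward; pixel columns grow to the right and rows downward; lengths in m; the calibration is good to about 2 mm. A picture is of the moment at which its call begins: read the wrist's pose just before it. camera_model takes no time and is no camera call.
- ctrl.close_job(): hands the job in, once; it reports no verdict.
The state is a dict: "clock": time; "joint_pos": joint angles; "qvel": joint speeds; "tau": joint torques, N m; "tool_pos": TCP position; "orientation": TCP orientation; "force": force on the tool from outside, world axes, zero at the start; "moment": the same for the moment, N m; "opening": finger opening in m.
Only numpy, scipy, OpenCV 4.12 (cv2) and the standard library are available. Lean on these libraries where they do the work, as an engineer would, in place of code of your own. Each camera call takes 0.05 s, during which the arm holds its last target.

## Task

On the sale table, put the model railway controller back together: lower the green circuit board over the four brass posts of the aluminium chassis until it rests on their dark shoulders, then lower the red cover plate over the same posts until it lies flat on the board's two white terminal blocks. Set both down rather than dropping them, and leave the blue spare board where it lies.

Things in the scene. Friction and masses are not known exactly. Their poses are not given: they have to be found in the camera images.
- chassis: Fixed aluminium slab 140 (x) x 100 (y) x 12 mm; origin at the centre of its underside, z up. Four brass posts at x = +-36, y = +-26 mm: each a dark shoulder of 30 mm diameter up to 32 mm above the origin, a 10 mm diameter post to 80 mm, a taper to a 3 mm tip at 94 mm. The seated board's underside is at 32 mm, the seated cover's at 72 mm.
- board: Green circuit board, about 250 g, 126 (x) x 90 (y) x 6 mm, lying flat; origin: centre of its underside, z up. Four 23 mm through holes at x = +-36, y = +-26 mm match the posts (half turn alike). Central grey-black heat sink, 50 (x) x 20 (y) mm, top 36 mm above the origin: pinch its 20 mm width from above. White terminal blocks 8 x 70 mm at x = +-52, tops 40 mm above the origin, carry the cover.
- cover: Red cover plate, about 300 g, 126 (x) x 90 (y) x 6 mm, lying flat; origin: centre of its underside, z up. Four 23 mm through holes at x = +-36, y = +-26 mm match the posts (half turn alike). Central steel bar, 50 (x) x 20 (y) mm, top 36 mm above the origin: pinch its 20 mm width from above.
- spare: Blue spare board, left alone: 126 (x) x 90 (y) x 6 mm, lying flat; origin: centre of its underside, z up. Two holes only, black block 36 mm high on it. It, the green board, the red cover and an unreported orange locomotive (150 x 33 x 41 mm) take four places in any order, two left and two right of the chassis (about x 450, y +-380 and x 580, y +-210 mm).
Mind the look-alikes: they are no part of the job. Of the things that look like the board, the middle-sized one is meant.

How it is judged:
By the outcome, as a careful person would: the job done as asked, in the order asked, and still so for the second after the job is handed in, with the robot touching nothing.
It also fails if it takes over 64 s, if anything falls off the work surface, if the arm or the gripper's body presses on something with over 40 N, if the wrist force passes 120 N, or if a joint passes its speed limit or range.

## Working session

There is one attempt and no reset: what is moved stays moved. The work goes in short steps, Python scripts to look and compute and a tool call to move; the robot and the scene stay as the last step left them, time stands still between calls to the robot, and variables do not carry over. Pictures are saved under pics/ and viewed, and the job is handed in when it is done.

Besides the shell and the picture viewer there is one more tool, called after "Call:" in YAML: its name, and indented under it one key for each argument. apply_moves: Moves the arm, as the interface text tells. Its arguments: {"type":"object","properties":{"motion":{"type":"array"},"hand":{"type":"number"}},"required":["motion"]}

```bash
ls; mkdir -p pics; python3 - <<'E'
from plant import ctrl
import cv2,numpy as np
o=ctrl.get_obs(); print(o)
for n in ("side","top","wrist"):
    im,d=ctrl.snapshot(n); cv2.imwrite(f"pics/{n}0.png",im); np.savez(f"pics/{n}0.npz",im=im,d=d)
    print(n,ctrl.camera_model(n))
print(ctrl.hold_point_z)
E
```

```text
pics
{'clock': 0.0, 'joint_pos': array([ 8.44018543e+01,  2.05924569e+01,  6.33999285e-01, -2.07544971e-02,
       -7.01373311e+01, -1.65050446e+01]), 'qvel': array([ 0.07059259,  0.05902299, -0.00244658, -0.06535578,  0.09388896,
       -0.06807482]), 'tau': array([ 1.87458012e-03, -5.82719529e+01,  2.93049413e+01,  6.99699953e+00,
        7.22914396e-03, -1.47234255e-04]), 'tool_pos': array([0.25384252, 0.62491239, 0.22561089]), 'orientation': array([-1.79991490e+02, -9.73850476e-02, -1.12110265e+02]), 'force': array([ 0.01910023, -0.14060674, -0.83360623]), 'moment': array([ 0.0165448 ,  0.06576633, -0.04308796]), 'opening': 0.08755131826813631}
side {'fx': 440.06267964449495, 'fy': 440.06267964449495, 'cx': 328.09032343052985, 'cy': 200.02622967933704, 'k1': -0.054359221046242544, 'cam_to_world': array([[ 0.75728944, -0.34342653,  0.5554916 , -0.0625075 ],
       [-0.65283717, -0.4212425 ,  0.62957   , -0.6202128 ],
       [ 0.01778563, -0.83941228, -0.5432041 ,  0.58021496],
       [ 0.        ,  0.        ,  0.        ,  1.        ]])}
top {'fx': 398.77789657312735, 'fy': 398.7
[... 158 characters left out ...]
.41739751],
       [-0.99950754, -0.02940627, -0.01095239,  0.00507215],
       [ 0.01228231, -0.04543285, -0.99889189,  1.01375785],
       [ 0.        ,  0.        ,  0.        ,  1.        ]])}
wrist {'fx': 329.924545781556, 'fy': 329.924545781556, 'cx': 314.72297355751084, 'cy': 201.48319551611473, 'k1': -0.04508758482988003, 'tool_from_camera': array([[ 9.99999684e-01,  3.69043169e-04,  7.04141167e-04,
        -8.39446932e-05],
       [-5.42430599e-04,  9.64255653e-01,  2.64973096e-01,
        -7.06752780e-02],
       [-5.81185590e-04, -2.64973394e-01,  9.64255548e-01,
        -1.59327517e-01],
       [ 0.00000000e+00,  0.00000000e+00,  0.00000000e+00,
         1.00000000e+00]])}
0.0188
```

View pics/top0.png

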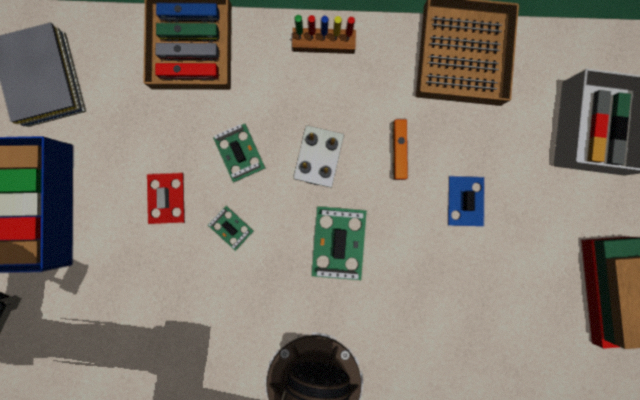

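View pics/side0.png

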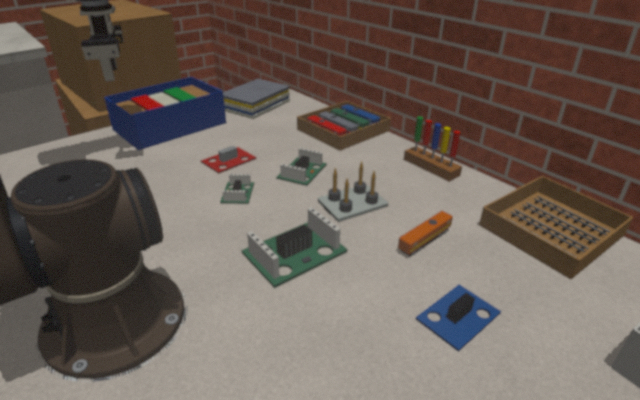

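View pics/wrist0.png

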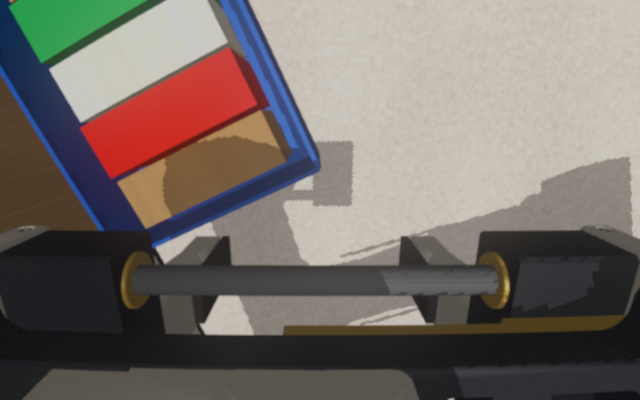

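The top view shows three green boards: middle (239,152), small (231,228) and large (339,242). The red cover is at (166,198), the chassis at (319,156), the blue spare at (466,201) and the locomotive at (400,149). By description I want the middle-sized one at (239,152). Next I'll measure it and check the choice in a close crop.

```bash
cat > h.py <<'E'
import cv2,numpy as np
from plant import ctrl
def ray(name,uv,T=None):
    m=ctrl.camera_model(name)
    K=np.array([[m['fx'],0,m['cx']],[0,m['fy'],m['cy']],[0,0,1]])
    n=cv2.undistortPoints(np.array(uv,float).reshape(-1,1,2),K,np.array([m['k1'],0,0,0.]))[:,0]
    d=np.c_[n,np.ones(len(n))]
    M=m['cam_to_world'] if T is None else T@m['tool_from_camera']
    return M[:3,3],d@M[:3,:3].T
def plane(name,uv,z,T=None):
    o,d=ray(name,uv,T); return o+d*((z-o[2])/d[:,2])[:,None]
def toolT(o):
    from scipy.spatial.transform import Rotation as R
    T=np.eye(4);T[:3,:3]=R.from_euler('xyz',o['orientation'],degrees=True).as_matrix();T[:3,3]=o['tool_pos'];return T
E
python3 - <<'E'
from h import *
im=np.load('pics/top0.npz')['im']
hsv=cv2.cvtColor(im,cv2.COLOR_BGR2HSV)
def m(lo,hi): return cv2.inRange(hsv,np.array(lo),np.array(hi))
masks={'green':m((50,60,30),(90,255,255)),'red':m((0,120,60),(8,255,255))|m((172,120,60),(180,255,255)),'blue':m((100,120,60),(125,255,255)),'chassis':m((0,0,175),(180,25,255))}
for n,k in masks.items():
    k=k.copy();k[:110]=0;k[:,:90]=0;k[:,540:]=0;k[290:]=0
    cs,_=cv2.findContours(cv2.morphologyEx(k,cv2.MORPH_CLOSE,np.ones((3,3))),cv2.RETR_CCOMP,cv2.CHAIN_APPROX_NONE)
    for c in cs:
        if cv2.contourArea(c)<30: continue
        r=cv2.minAreaRect(c); p=plane('top',cv2.boxPoints(r),0.006 if n!='chassis' else .012)[:,:2]
        e=p[1]-p[0],p[2]-p[1]
        print(n,np.round(r[0],1),'ctr',np.round(p.mean(0),4),'sides',[round(float(np.linalg.norm(x))*1e3,1) for x in e],'dirs',[round(float(np.degrees(np.arctan2(x[1],x[0])))%180,1) for x in e])
c=im[90:270,130:390]; cv2.imwrite('pics/crop1.png',cv2.resize(c,None,fx=3,fy=3,interpolation=cv2.INTER_CUBIC))
E
```

```text
green [338.5 242.7] ctr [ 0.3471 -0.0515] sides [173.7, 125.1] dirs [177.3, 87.3]
green [322.  241.5] ctr [ 0.3484 -0.0098] sides [22.5, 15.1] dirs [1.7, 91.6]
green [338.9 243.6] ctr [ 0.3444 -0.0525] sides [73.5, 32.7] dirs [176.4, 86.5]
green [340.8 219.9] ctr [ 0.4041 -0.0557] sides [51.9, 110.8] dirs [177.6, 87.6]
green [230.5 227.9] ctr [0.3762 0.221 ] sides [66.2, 91.6] dirs [139.8, 49.6]
green [229.3 227.8] ctr [0.3763 0.2242] sides [15.9, 39.2] dirs [137.0, 46.9]
green [238.7 152.6] ctr [0.567  0.2077] sides [88.1, 124.2] dirs [116.5, 26.1]
green [249.5 147.5] ctr [0.5807 0.181 ] sides [12.7, 17.9] dirs [91.8, 2.1]
green [237.5 151.6] ctr [0.5694 0.211 ] sides [23.6, 56.0] dirs [116.1, 25.9]
red [165. 198.] ctr [0.4465 0.3878] sides [90.1, 125.9] dirs [91.8, 2.6]
red [176. 212.] ctr [0.412  0.3588] sides [24.6, 25.0] dirs [137.3, 46.9]
red [159.5 198.5] ctr [0.4448 0.4015] sides [98.0, 47.5] dirs [2.8, 91.7]
red [175.5 183. ] ctr [0.4849 0.3634] sides [25.3, 22.5] dirs [2.6, 91.7]
blue [466. 201.] ctr [ 0.4612 -0.372 ] sides [86.7, 121.9] dirs [91.7, 0.6]
blue [455.  214.5] ctr [ 0.426  -0.3445] sides [27.8, 25.4] dirs [0.8, 91.7]
blue [469.4 195.6] ctr [ 0.475  -0.3804] sides [83.1, 46.1] dirs [163.3, 74.1]
chassis [400.2 249.1] ctr [ 0.3355 -0.2059] sides [28.8, 43.1] dirs [119.7, 29.7]
chassis [250. 246.] ctr [0.3327 0.1695] sides [24.8, 29.9] dirs [2.2, 91.6]
chassis [251. 246.] ctr [0.3327 0.167 ] sides [19.9, 19.9] dirs [91.6, 2.1]
chassis [318.1 156.3] ctr [0.5629 0.0062] sides [129.9, 92.0] dirs [169.6, 79.4]
```

View pics/crop1.png

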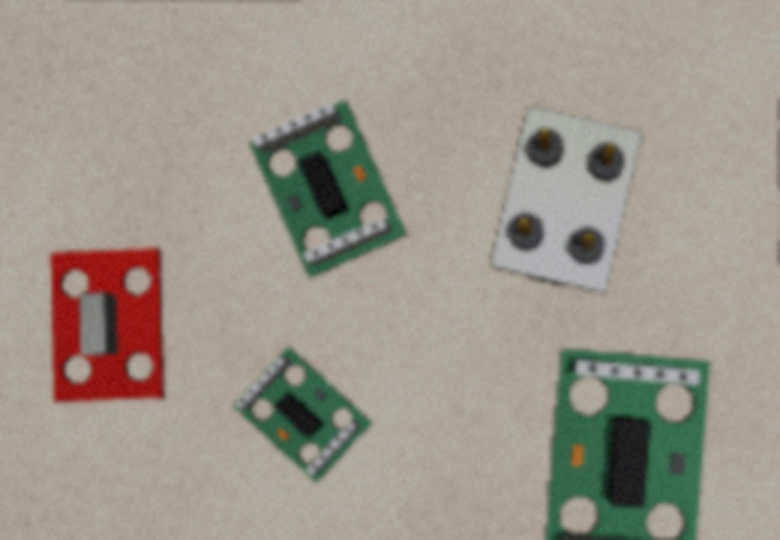

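The crop confirms the choice. The board at (239,152) measures about 124x88 mm, against 92x66 mm for the small one and 174x125 mm for the large one. I'll move above it.

Call:
apply_moves:
  motion:
    - [[31.3,-41.7,0],48]
    - [[31.3,-41.7,0],48]
    - [[31.3,-41.7,0],48]
    - [[31.3,-41.7,0],48]
    - [[31.3,-41.7,0],48]
    - [[31.3,-41.7,0],48]
    - [[31.3,-41.7,0],48]
    - [[31.3,-41.7,0],48]
    - [[31.3,-41.7,0],48]
    - [[31.3,-41.7,0],48]

```text
clock: 1.15
tool_pos: [0.5539, 0.2251, 0.2266]
orientation: [-180.0, 0.0, -64.1]
force: [1.6, 0.8, 0.3]
opening: 0.0877
```

```bash
python3 - <<'E'
from plant import ctrl
o=ctrl.get_obs(); print(o['clock'],o['tool_pos'],o['orientation'],o['joint_pos'])
E
```

```text
1.15 [0.55385536 0.22513259 0.22656581] [-1.79998315e+02  6.77135942e-03 -6.40889545e+01] [ 4.08286761e+01  1.33429468e+01 -9.44110339e+00 -6.62645784e-03
 -6.72125781e+01  7.50849357e+01]
```

Call:
apply_moves:
  motion:
    - [[0.5,-0.8,0],0]
    - [[0.5,-0.8,0],0]
    - [[0.5,-0.8,0],0]
    - [[0.5,-0.8,0],0]

```text
clock: 1.55
tool_pos: [0.5575, 0.2199, 0.2265]
orientation: [180.0, 0.0, -64.0]
force: [0.6, 0.3, -0.4]
opening: 0.0874
```

```bash
python3 - <<'E'
from h import *
o=ctrl.get_obs(); print(o['clock'],o['tool_pos'],o['orientation'])
im,d=ctrl.snapshot('wrist'); cv2.imwrite('pics/w1.png',im); np.savez('pics/w1.npz',im=im,d=d,T=toolT(o))
E
```

```text
1.55 [0.55751902 0.21985247 0.22653592] [ 1.79996801e+02  9.25403902e-03 -6.40363897e+01]
```

View pics/w1.png

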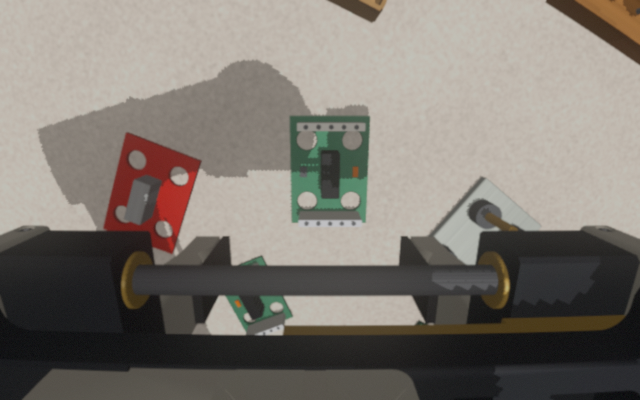

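The wrist view shows the middle green board at (330,168), with holes near (306,139), (353,139), (307,201) and (350,200).

```bash
python3 - <<'E'
from h import *
z=np.load('pics/w1.npz'); im=z['im'];T=z['T']
hsv=cv2.cvtColor(im,cv2.COLOR_BGR2HSV)
x0,y0=285,110; sub=hsv[y0:228,x0:375]
g=cv2.inRange(sub,np.array((45,60,30)),np.array((95,255,255)))
pts=cv2.findNonZero(g)+np.array([x0,y0]); r=cv2.minAreaRect(pts)
p=plane('wrist',cv2.boxPoints(r),.006,T)[:,:2]
print('rect',np.round(r[0],1),p.mean(0).round(4),[ (round(float(np.linalg.norm(e))*1e3,1),round(float(np.degrees(np.arctan2(e[1],e[0])))%180,1)) for e in (p[1]-p[0],p[2]-p[1])])
# holes: table colour, low saturation & bright
h=cv2.inRange(sub,np.array((0,0,120)),np.array((40,90,255)))
H=[]
for (u,v) in ((306,139),(353,139),(307,201),(350,200)):
    w=h[v-y0-14:v-y0+15,u-x0-13:u-x0+14]
    n,l,s,c=cv2.connectedComponentsWithStats(w)
    k=1+np.argmax(s[1:,4]); H.append(c[k]+[u-13,v-14]); print(H[-1].round(1),s[k])
P=plane('wrist',H,.006,T)[:,:2]; print(P.round(4),'mean',P.mean(0).round(4))
e=P[2]-P[0]+P[3]-P[1]; print('axis',np.degrees(np.arctan2(e[1],e[0]))%180,np.linalg.norm(e)/2)
b=cv2.inRange(hsv[140:205,315:345],np.array((0,0,0)),np.array((180,255,45)))
c=cv2.minAreaRect(cv2.findNonZero(b)+np.array([315,140])); print(c, plane('wrist',[c[0]],.036,T))
print('depth board/sink',z['d'][170,345],z['d'][160,328])
cv2.imwrite('pics/c2.png',cv2.resize(im[100:235,270:390],None,fx=4,fy=4))
E
```

```text
rect [329.5 169. ] [0.5677 0.2061] [(86.2, 116.1), (122.8, 28.4)]
[306.7 136.3] [  4   0  21  24 384]
[352.1 135.9] [  0   0  25  24 384]
[306.7 200.1] [  4   5  19  17 251]
[350.2 200. ] [  4   6  19  17 252]
[[0.5921 0.2472]
 [0.6151 0.2012]
 [0.5245 0.2148]
 [0.5473 0.1682]] mean [0.5697 0.2079]
axis 25.790890900059622 0.07518322804661291
((325.32354736328125, 162.70587158203125), (9.701425552368164, 24.981168746948242), 14.03624439239502) [[0.57804602 0.21771389 0.036     ]]
depth board/sink 0.3828345 0.35178885
```

View pics/c2.png

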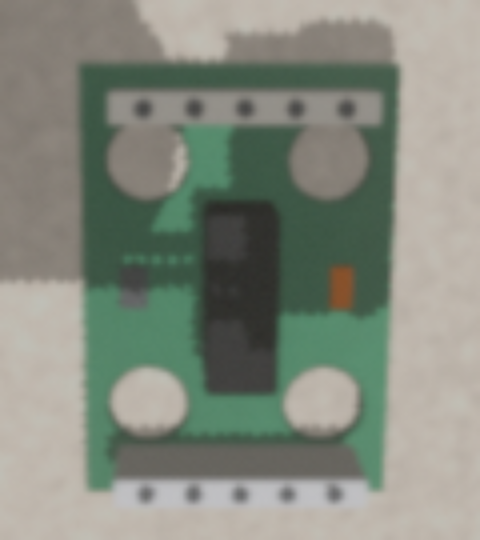

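```bash
python3 - <<'E'
from h import *
T=np.load('pics/w1.npz')['T']
P=plane('wrist',[(306.8,140),(352.3,140),(307.3,200.3),(350.8,200.3)],.005,T)[:,:2]
print(P.round(4),P.mean(0).round(4),np.linalg.norm(P[0]-P[2]),np.linalg.norm(P[0]-P[1]))
for e in (P[0]-P[2]+P[1]-P[3],P[0]-P[1]+P[2]-P[3]): print(np.degrees(np.arctan2(e[1],e[0])))
E
```

```text
[[0.5883 0.2453]
 [0.6111 0.1987]
 [0.5243 0.214 ]
 [0.5471 0.1672]] [0.5677 0.2063] 0.07126727421729406 0.05192032044922656
26.175150136175716
116.01831842880414
```

Call:
apply_moves:
  motion:
    - [[1.0,-1.4,-4],0]
    - [[1.0,-1.4,-8],0]
    - [[1.0,-1.4,-12],0]
    - [[1.0,-1.4,-15],0]
    - [[1.0,-1.4,-17],0]
    - [[1.0,-1.4,-19],0]
    - [[1.0,-1.4,-20.5],0]
    - [[1.0,-1.4,-21.3],0]
    - [[1.0,-1.4,-21.3],0]
    - [[1.0,-1.4,-21.3],0]

```text
clock: 2.6
tool_pos: [0.5683, 0.2057, 0.0142]
orientation: [-180.0, -0.0, -64.0]
force: [-0.2, -0.2, 0.9]
opening: 0.0875
```

```bash
python3 - <<'E'
from h import *
o=ctrl.get_obs(); print(o['clock'],o['tool_pos'],o['orientation'],o['force'])
im,d=ctrl.snapshot('wrist'); cv2.imwrite('pics/w2.png',im)
E
```

```text
2.6 [0.5683051  0.20565464 0.01417936] [-1.79956963e+02 -1.69257140e-04 -6.40485515e+01] [-0.20556032 -0.24620038  0.89118485]
```

View pics/w2.png

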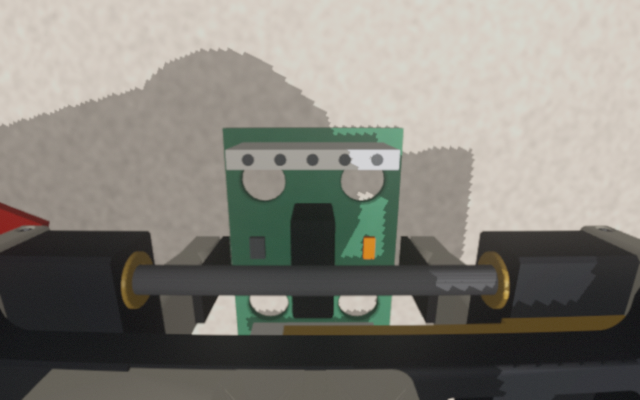

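The heat sink, at about column 313, is centred between the fingers. I'll lower a little further and close.

Call:
apply_moves:
  motion:
    - [[0,0,-0.3],0]
    - [[0,0,-0.3],0]
    - [[0,0,-0.3],0]

```text
clock: 2.95
tool_pos: [0.5682, 0.2049, 0.0109]
orientation: [-180.0, 0.0, -64.1]
force: [-0.4, 0.1, -1.1]
opening: 0.0875
```

Call:
apply_moves:
  motion:
    - [[0,0,0],0]
    - [[0,0,0],0]
    - [[0,0,0],0]
    - [[0,0,0],0]
    - [[0,0,0],0]
    - [[0,0,0],0]
    - [[0,0,0],0]
    - [[0,0,0],0]
  hand: 0

```text
clock: 3.75
tool_pos: [0.5681, 0.2049, 0.0106]
orientation: [-180.0, 0.0, -64.1]
force: [-0.0, -0.1, -0.2]
opening: 0.029
```

Call:
apply_moves:
  motion:
    - [[0,0,0],0]
    - [[0,0,0],0]
    - [[0,0,0],0]
    - [[0,0,0],0]

```text
clock: 4.15
tool_pos: [0.5681, 0.205, 0.0105]
orientation: [-180.0, 0.0, -64.1]
force: [-0.3, 1.0, -1.0]
opening: 0.0202
```

Call:
apply_moves:
  motion:
    - [[0,0,0.5],0]
    - [[0,0,1],0]
    - [[0,0,3],0]
    - [[0,0,6],0]
    - [[0,0,10],0]
    - [[0,0,14],0]
    - [[0,0,17],0]
    - [[0,0,17],0]
    - [[0,0,17],0]

```text
clock: 5.05
tool_pos: [0.5678, 0.2049, 0.1811]
orientation: [-179.9, 0.0, -64.1]
force: [0.0, 0.6, -4.1]
opening: 0.0197
```

```bash
python3 - <<'E'
from h import *
o=ctrl.get_obs(); print(o['clock'],o['tool_pos'],o['orientation'],o['force'],o['opening'])
im,d=ctrl.snapshot('wrist'); cv2.imwrite('pics/w3.png',im)
im,d=ctrl.snapshot('side'); cv2.imwrite('pics/s3.png',im)
# chassis from first top picture
im=np.load('pics/top0.npz')['im']
cv2.imwrite('pics/ch.png',cv2.resize(im[118:195,285:355],None,fx=8,fy=8,interpolation=cv2.INTER_CUBIC))
im=np.load('pics/side0.npz')['im']
cv2.imwrite('pics/chs.png',cv2.resize(im[155:225,310:400],None,fx=8,fy=8,interpolation=cv2.INTER_CUBIC))
E
```

```text
5.05 [0.56778895 0.20492441 0.18109697] [-1.79938421e+02  4.56606387e-02 -6.41230499e+01] [ 0.0244212   0.61694992 -4.14271267] 0.019731123246874094
```

View pics/w3.png

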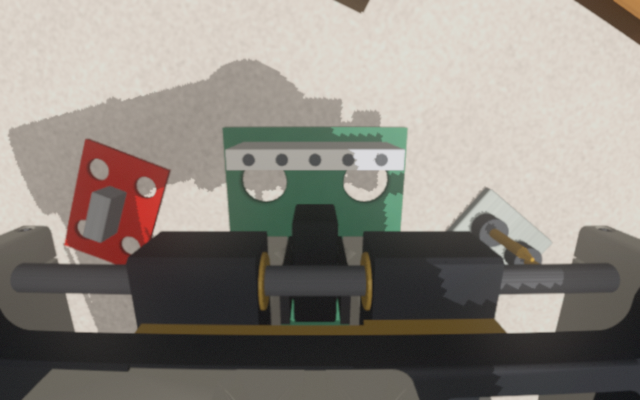

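View pics/ch.png

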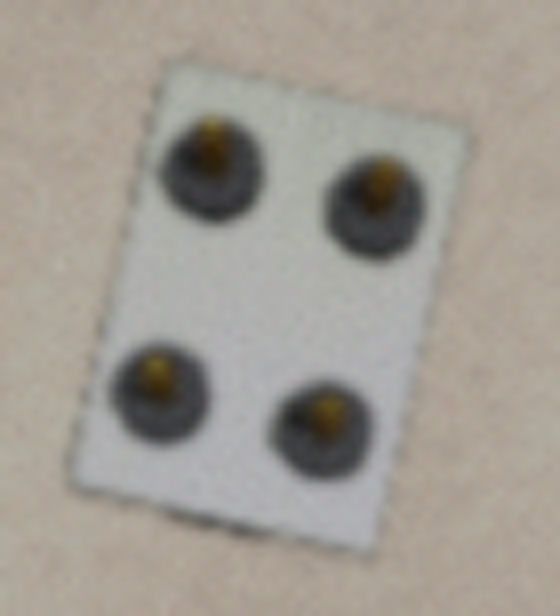

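View pics/chs.png

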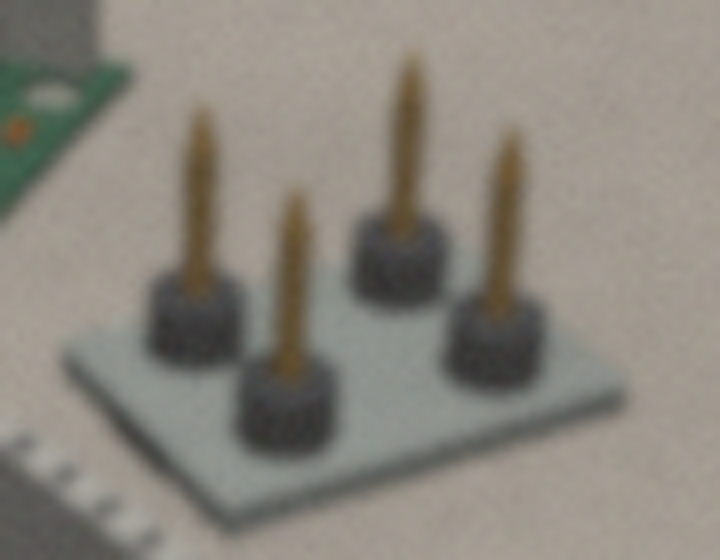

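View pics/s3.png

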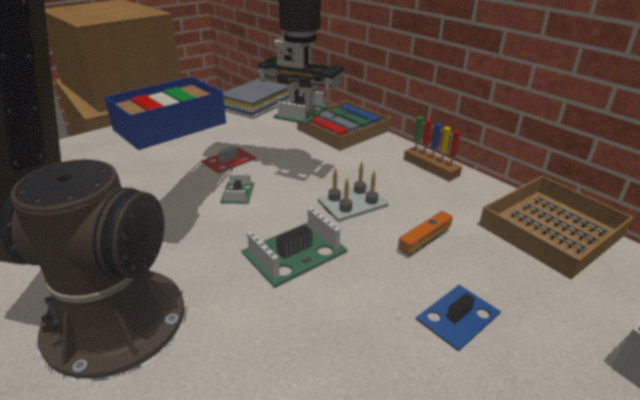

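The board is held and the side view shows it hanging level at (300,112). In the crops the chassis slab, shoulders and tips are readable, so I'll compute its pose from those pixels.

```bash
python3 - <<'E'
from h import *
f=lambda a,o:(np.array(a,float)+.5)/8-.5+np.array(o)
def rep(n,P,near=None):
    c=P.mean(0)[:2]
    # order: far-left, far-right, near-left, near-right
    e=P[0]-P[2]+P[1]-P[3]; g=P[0]-P[1]+P[2]-P[3]
    print(n,c.round(4),'axis',np.degrees(np.arctan2(e[1],e[0])).round(2),np.degrees(np.arctan2(g[1],g[0])).round(2),(np.linalg.norm(e[:2])/2).round(4),(np.linalg.norm(g[:2])/2).round(4))
to=(285,118);so=(310,155)
rep('slab',plane('top',f([(168,58),(468,128),(72,486),(375,552)],to),.012))
rep('blob',plane('top',f([(213,170),(376,209),(161,393),(321,429)],to),.028))
tt=f([(213,122),(384,162),(158,360),(332,400)],to)
rep('tips top',plane('top',tt,.09))
# side order: far-left(+x,+y)= (412,50); far-right=(512,128); near-left=(203,108); near-right=(296,190)
ts=f([(412,54),(512,130),(203,110),(296,192)],so)
rep('tips side',plane('side',ts,.092))
rep('slabside?',plane('side',f([(402,230),(500,310),(197,290),(290,370)],so),.032))
E
```

```text
slab [0.5642 0.0056] axis -10.76 78.98 0.1385 0.0976
blob [0.5635 0.0066] axis -11.82 78.61 0.0712 0.0515
tips top [0.5658 0.0056] axis -10.92 78.63 0.0715 0.0516
tips side [0.5669 0.0051] axis -10.34 78.29 0.0728 0.0524
slabside? [0.567  0.0046] axis -11.44 79.93 0.0724 0.0512
```

Call:
apply_moves:
  motion:
    - [[0,-3,0],-5]
    - [[0,-7,0],-12]
    - [[-0.1,-11,0],-20]
    - [[-0.2,-15,0],-28]
    - [[-0.2,-18,0],-34]
    - [[-0.2,-19.5,0],-36.9]
    - [[-0.2,-20,0],-36.9]
    - [[-0.2,-20,0],-36.9]
    - [[-0.2,-20,0],-36.9]
    - [[-0.2,-20,0],-36.9]

```text
clock: 6.15
tool_pos: [0.5661, 0.0059, 0.1803]
orientation: [180.0, -0.0, -100.9]
force: [-0.7, -0.3, -3.6]
opening: 0.0197
```

```bash
python3 - <<'E'
from h import *
o=ctrl.get_obs(); print(o['clock'],o['tool_pos'],o['orientation'],o['force'],o['opening'])
im,d=ctrl.snapshot('wrist'); cv2.imwrite('pics/w4.png',im)
im,d=ctrl.snapshot('side'); cv2.imwrite('pics/s4.png',cv2.resize(im[60:230,260:460],None,fx=4,fy=4,interpolation=cv2.INTER_CUBIC)[:600])
E
```

```text
6.15 [0.56611394 0.00587658 0.18027803] [ 1.79978889e+02 -5.23032621e-03 -1.00899285e+02] [-0.74091639 -0.26623771 -3.61583438] 0.019681327859311745
```

View pics/w4.png

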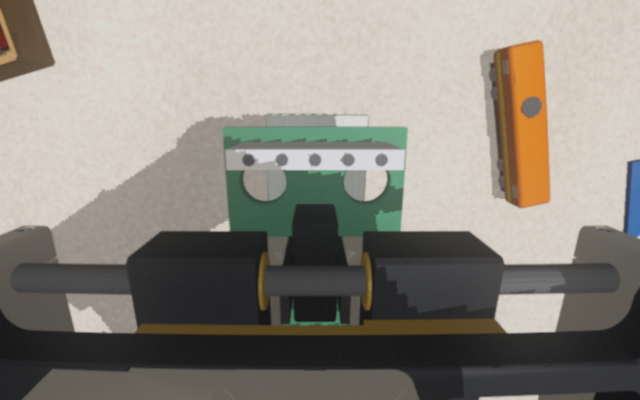

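View pics/s4.png

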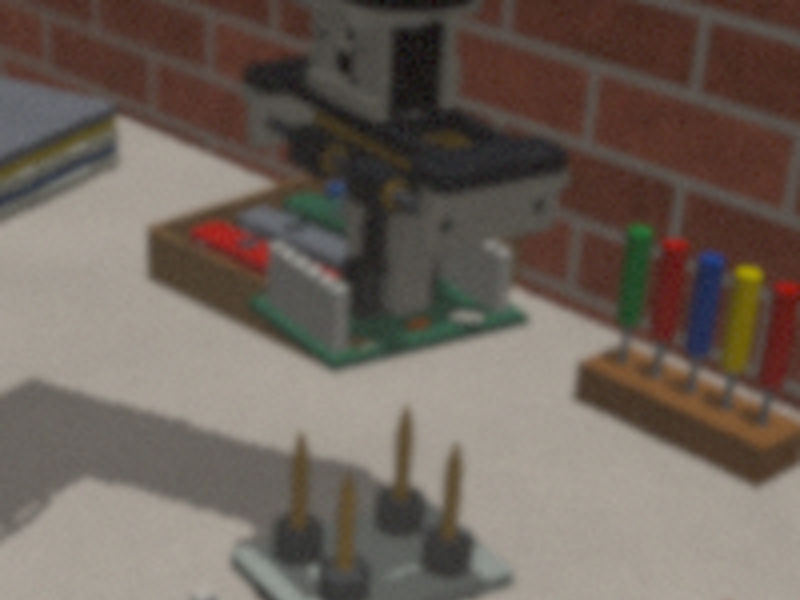

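```bash
python3 - <<'E'
from h import *
o=ctrl.get_obs();T=toolT(o);print(o['tool_pos'])
P=plane('wrist',[(265.5,114.5),(368.5,114.5)],.012,T);e=P[0]-P[1]
print(P.round(4),np.linalg.norm(e),np.degrees(np.arctan2(e[1],e[0])))
a=np.radians(-11);print(P.mean(0)[:2]-.07*np.array([np.cos(a),np.sin(a)]))
B=plane('wrist',[(223,127),(407,127)],.18-.0105+.006,T);e=B[0]-B[1];print(np.degrees(np.arctan2(e[1],e[0])),B.mean(0)[:2]-.063*np.array([np.cos(a),np.sin(a)]),np.linalg.norm(e))
E
```

```text
[0.56612095 0.00580757 0.18045731]
[[ 0.6414  0.0396  0.012 ]
 [ 0.6227 -0.0579  0.012 ]] 0.0993500896853504 79.12672767283533
[0.56335371 0.00422085]
79.1174952631284 [0.56642962 0.00579112] 0.08996133669920794
```

The wrist view gives chassis and board yaw matching within 0.1°. I'll correct by about 1 mm and come down to the tips.

Call:
apply_moves:
  motion:
    - [[-0.1,-0.1,-2],0]
    - [[-0.1,-0.1,-4],0]
    - [[-0.1,-0.1,-6],0]
    - [[-0.1,-0.1,-7],0]
    - [[-0.1,-0.1,-8],0]
    - [[-0.1,-0.1,-9],0]
    - [[-0.1,-0.1,-9],0]
    - [[-0.1,-0.1,-9],0]

```text
clock: 7.05
tool_pos: [0.5653, 0.004, 0.0908]
orientation: [-180.0, -0.0, -101.0]
force: [-0.2, 0.3, -3.1]
opening: 0.0199
```

```bash
python3 - <<'E'
from h import *
o=ctrl.get_obs(); print(o['clock'],o['tool_pos'],o['orientation'],o['force'],o['opening'])
im,d=ctrl.snapshot('wrist'); cv2.imwrite('pics/w5.png',im)
im,d=ctrl.snapshot('side'); cv2.imwrite('pics/s5.png',cv2.resize(im[80:230,260:460],None,fx=4,fy=4,interpolation=cv2.INTER_CUBIC)[:600])
E
```

```text
7.05 [0.56534826 0.00397696 0.09081844] [-1.79984394e+02 -3.38588490e-03 -1.00989601e+02] [-0.21029327  0.31424202 -3.11468022] 0.0198581469246886
```

View pics/w5.png

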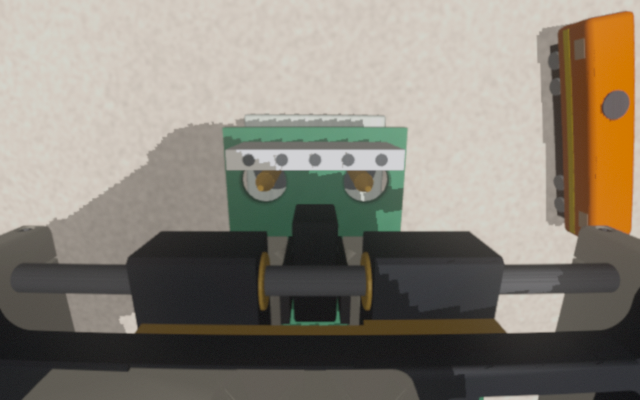

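View pics/s5.png

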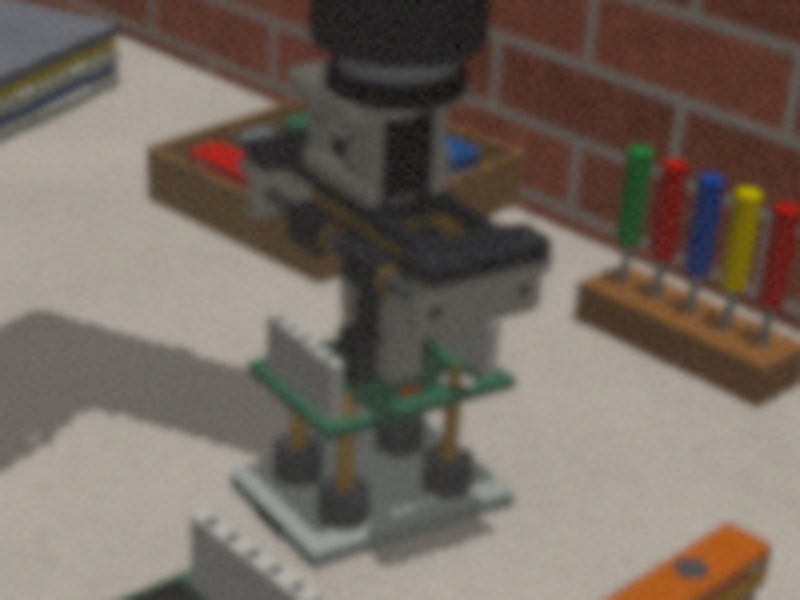

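The posts show through the holes at (265,180) and (365,181), well centred, and the side view agrees. I'll keep lowering.

Call:
apply_moves:
  motion:
    - [[0,0,-1.2],0]
    - [[0,0,-2.4],0]
    - [[0,0,-3.5],0]
    - [[0,0,-4.2],0]
    - [[0,0,-4.5],0]
    - [[0,0,-4.6],0]
    - [[0,0,-4.6],0]
    - [[0,0,-4.6],0]

```text
clock: 7.95
tool_pos: [0.5654, 0.004, 0.0449]
orientation: [-180.0, 0.0, -101.0]
force: [-0.1, -0.6, -2.9]
opening: 0.0197
```

Call:
apply_moves:
  motion:
    - [[0,0,-0.1],0]
    - [[0,0,-0.2],0]
    - [[0,0,-0.2],0]
    - [[0,0,-0.2],0]

```text
clock: 8.35
tool_pos: [0.5651, 0.0039, 0.0426]
orientation: [-180.0, 0.0, -101.0]
force: [-0.9, 0.3, -3.6]
opening: 0.0199
```

Call:
apply_moves:
  motion:
    - [[0,0,-0.05],0]
    - [[0,0,-0.1],0]
    - [[0,0,-0.1],0]

```text
clock: 8.65
tool_pos: [0.5652, 0.0039, 0.0425]
orientation: [-180.0, -0.0, -101.0]
force: [-4.3, 0.8, 6.4]
opening: 0.0196
```

Contact: the force went from -3.6 N to +6.4 N and z stopped at 42.5 mm. I'll release.

Call:
apply_moves:
  motion:
    - [[0,0,0],0]
    - [[0,0,0],0]
    - [[0,0,0],0]
    - [[0,0,0],0]
    - [[0,0,0],0]
  hand: 5.5

```text
clock: 9.15
tool_pos: [0.5651, 0.0039, 0.0415]
orientation: [180.0, -0.0, -101.0]
force: [-1.7, 0.3, -0.8]
opening: 0.0524
```

Call:
apply_moves:
  motion:
    - [[0,0,1],0]
    - [[0,0,3],0]
    - [[0,0,6],0]
    - [[0,0,10],0]
    - [[0,0,14],0]
    - [[0,0,18],0]
    - [[0,0,18],0]
    - [[0,0,18],0]

```text
clock: 9.95
tool_pos: [0.5655, 0.0041, 0.2234]
orientation: [-179.8, 0.1, -101.0]
force: [-1.3, 0.6, -0.9]
opening: 0.055
```

```bash
python3 - <<'E'
from h import *
o=ctrl.get_obs(); print(o['clock'],o['tool_pos'],o['orientation'],o['force'],o['opening'])
im,d=ctrl.snapshot('wrist'); cv2.imwrite('pics/w6.png',im);np.savez('pics/w6.npz',im=im,T=toolT(o),d=d)
im,d=ctrl.snapshot('side'); cv2.imwrite('pics/s6.png',cv2.resize(im[80:230,260:460],None,fx=4,fy=4,interpolation=cv2.INTER_CUBIC)[:600])
E
```

```text
9.95 [0.56549322 0.00409868 0.22342941] [-1.79838850e+02  1.04293462e-01 -1.01010675e+02] [-1.3011003   0.56020955 -0.86646609] 0.05499259241180114
```

View pics/w6.png

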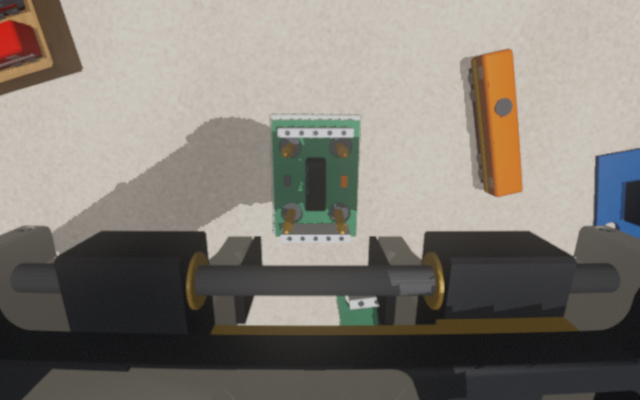

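View pics/s6.png

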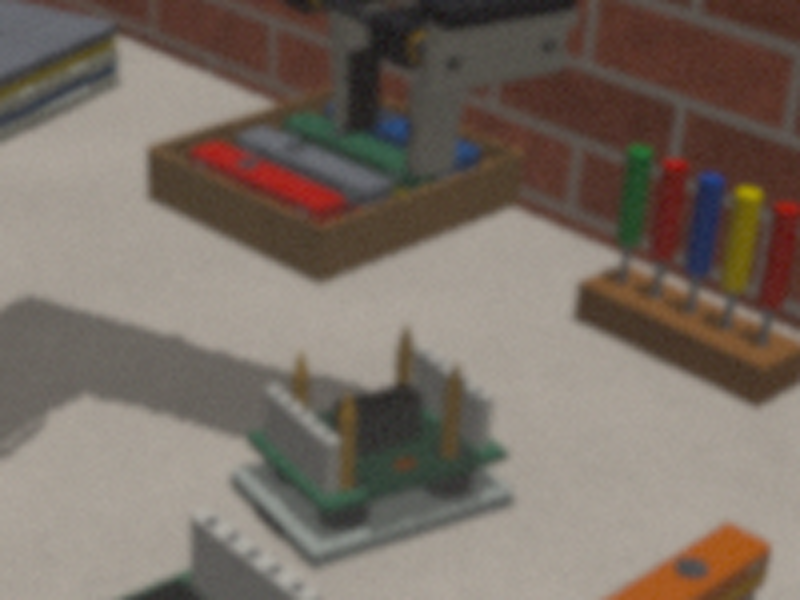

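The board is seated on its shoulders, with all four posts through the holes and both blocks upright. I'll measure the tips in this view for the cover.

```bash
python3 - <<'E'
from h import *
im=np.load('pics/w6.npz')['im']
cv2.imwrite('pics/c6.png',cv2.resize(im[105:250,260:370],None,fx=4,fy=4,interpolation=cv2.INTER_CUBIC))
E
```

```text
(no output)
```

View pics/c6.png

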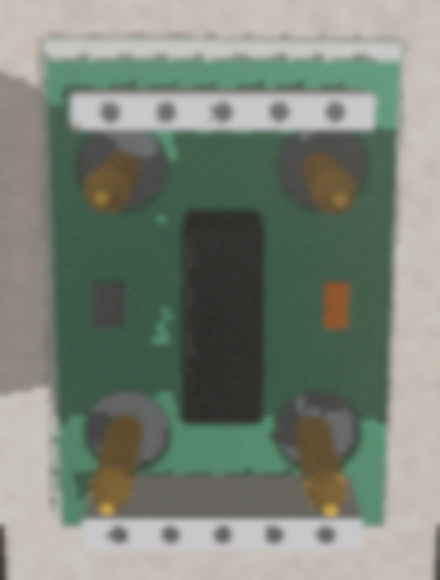

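Call:
apply_moves:
  motion:
    - [[-4,14,1],3]
    - [[-4,14,1],3]
    - [[-4,14,1],3]
    - [[-10,30,1],13]
    - [[-10,30,1],13]
    - [[-10,30,1],13]
    - [[-11.5,38,1],13]
    - [[-11.5,38,1],13]
    - [[-11.5,38,1],13]
    - [[-11.5,38,1],13]
  hand: 8.7

```text
clock: 11.05
tool_pos: [0.449, 0.3846, 0.2297]
orientation: [179.9, -0.2, -87.9]
force: [0.9, -0.5, 0.6]
opening: 0.0872
```

```bash
python3 - <<'E'
from h import *
o=ctrl.get_obs();T=toolT(o); print(o['clock'],o['tool_pos'],o['orientation'],o['opening'])
im,d=ctrl.snapshot('wrist'); cv2.imwrite('pics/w7.png',im);np.savez('pics/w7.npz',im=im,T=T,d=d)
T6=np.load('pics/w6.npz')['T']
t=(np.array([(101,198),(340,200),(106,510),(330,510)])+.5)/4-.5+np.array([260,105])
P=plane('wrist',t,.094,T6)[:,:2]
e=P[0]-P[2]+P[1]-P[3];g=P[0]-P[1]+P[2]-P[3]
print('tips',P.mean(0),np.degrees(np.arctan2(e[1],e[0])),np.degrees(np.arctan2(g[1],g[0])),np.linalg.norm(e)/2,np.linalg.norm(g)/2)
cv2.imwrite('pics/c7.png',cv2.resize(im[90:250,240:400],None,fx=3.5,fy=3.5,interpolation=cv2.INTER_CUBIC))
hsv=cv2.cvtColor(im,cv2.COLOR_BGR2HSV); s=hsv[90:245,250:390]
k=cv2.inRange(s,np.array((0,110,50)),np.array((10,255,255)))|cv2.inRange(s,np.array((170,110,50)),np.array((180,255,255)))
n,l,st,c=cv2.connectedComponentsWithStats(k); j=1+np.argmax(st[1:,4]); k=(l==j).astype(np.uint8)*255
cs,h=cv2.findContours(k,cv2.RETR_CCOMP,cv2.CHAIN_APPROX_NONE)
for c in cs:
    a=cv2.contourArea(c)
    if a<60: continue
    r=cv2.minAreaRect(c+np.array([250,90]));m=cv2.moments(c)
    p=plane('wrist',cv2.boxPoints(r),.006,T)[:,:2]
    print(a,np.round((m['m10']/m['m00']+250,m['m01']/m['m00']+90),1),p.mean(0).round(4),[(round(float(np.linalg.norm(e))*1e3,1),round(float(np.degrees(np.arctan2(e[1],e[0])))%180,1)) for e in (p[1]-p[0],p[2]-p[1])])
E
```

```text
11.05 [0.44904115 0.38462993 0.22965367] [ 1.79883609e+02 -1.62040494e-01 -8.78768311e+01] 0.08717105160993943
tips [0.56391231 0.00504787] -11.444158838837398 78.80260857373769 0.07230034731930478 0.052226749195544105
7761.0 [312.  171.6] [0.4471 0.3877] [(88.4, 93.9), (125.8, 5.6)]
305.5 [291.6 204.1] [0.4095 0.4104] [(23.6, 137.4), (24.0, 45.8)]
309.5 [334.6 202.7] [0.4132 0.3586] [(24.0, 138.4), (23.5, 46.9)]
981.0 [311.7 177.6] [0.4421 0.3876] [(60.2, 1.5), (24.3, 92.1)]
361.0 [288.4 144.1] [0.4814 0.4155] [(23.6, 136.0), (24.8, 47.1)]
363.0 [333.5 142.5] [0.485  0.3638] [(23.9, 2.5), (24.0, 92.2)]
```

View pics/c7.png

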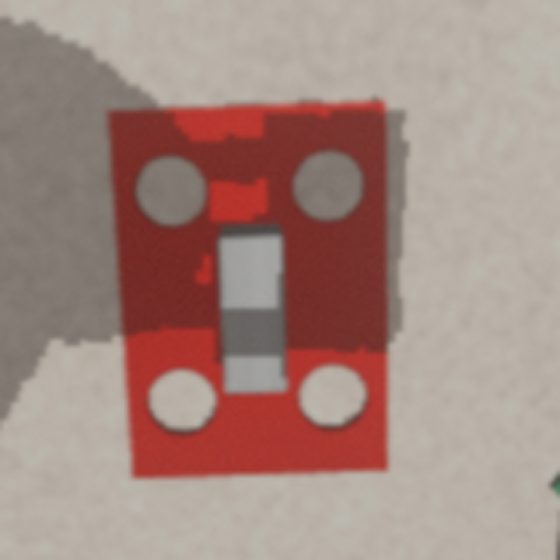

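The red cover is clearly seen: its hole centroid gives (0.447, 0.387) with axis 4.1°. I'll descend onto its bar.

Call:
apply_moves:
  motion:
    - [[-0.2,0.2,-4],2]
    - [[-0.2,0.2,-8],2]
    - [[-0.2,0.2,-12],2]
    - [[-0.2,0.2,-15],2]
    - [[-0.2,0.2,-17.5],2]
    - [[-0.2,0.2,-19.5],2]
    - [[-0.2,0.2,-21],2]
    - [[-0.2,0.2,-21.8],2]
    - [[-0.2,0.2,-21.8],2]
    - [[-0.2,0.2,-21.8],2]

```text
clock: 12.1
tool_pos: [0.4486, 0.3856, 0.0141]
orientation: [-180.0, 0.0, -86.0]
force: [0.5, 0.5, -0.1]
opening: 0.087
```

```bash
python3 - <<'E'
from h import *
o=ctrl.get_obs(); print(o['clock'],o['tool_pos'],o['orientation'],o['force'])
im,d=ctrl.snapshot('wrist'); cv2.imwrite('pics/w8.png',im)
E
```

```text
12.1 [0.44856897 0.38563789 0.01413981] [-1.79977357e+02  1.50401050e-02 -8.60374695e+01] [ 0.54033222  0.52755896 -0.07342569]
```

View pics/w8.png

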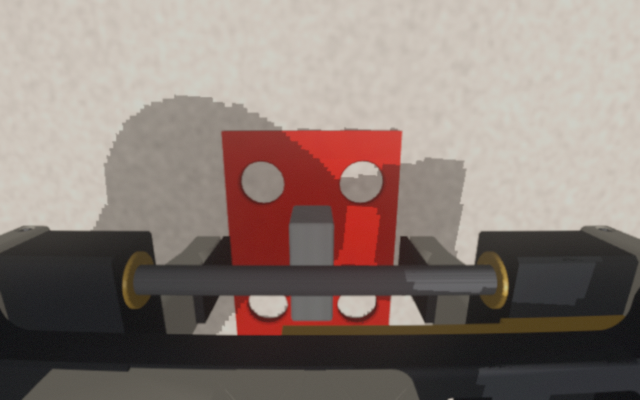

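The bar, at about column 312, is centred between the fingers. I'll lower 3 mm and grip.

Call:
apply_moves:
  motion:
    - [[-0.1,0.1,-0.3],0]
    - [[-0.1,0.1,-0.3],0]
    - [[-0.1,0.1,-0.3],0]

```text
clock: 12.45
tool_pos: [0.447, 0.3871, 0.0109]
orientation: [-180.0, 0.0, -86.0]
force: [0.2, 0.2, 0.3]
opening: 0.0874
```

Call:
apply_moves:
  motion:
    - [[0,0,0],0]
    - [[0,0,0],0]
    - [[0,0,0],0]
    - [[0,0,0],0]
    - [[0,0,0],0]
    - [[0,0,0],0]
    - [[0,0,0],0]
    - [[0,0,0],0]
    - [[0,0,0],0]
    - [[0,0,0],0]
  hand: 0

```text
clock: 13.45
tool_pos: [0.4471, 0.387, 0.0106]
orientation: [-180.0, 0.0, -86.0]
force: [1.1, -1.0, -0.5]
opening: 0.0198
```

Call:
apply_moves:
  motion:
    - [[0,0,0],0]
    - [[0,0,0],0]
    - [[0,0,0],0]

```text
clock: 13.75
tool_pos: [0.4471, 0.3869, 0.0106]
orientation: [-180.0, 0.0, -86.0]
force: [-0.1, 0.2, -0.2]
opening: 0.0197
```

Call:
apply_moves:
  motion:
    - [[0,0,0.5],0]
    - [[0,0,1],0]
    - [[0,0,3],0]
    - [[0,0,6],0]
    - [[0,0,10],0]
    - [[0,0,14],0]
    - [[0,0,18],0]
    - [[0,0,20],0]
    - [[0,0,20],0]
    - [[0,0,20],0]

```text
clock: 14.75
tool_pos: [0.4467, 0.3867, 0.2106]
orientation: [180.0, 0.0, -86.0]
force: [0.1, 0.1, -3.2]
opening: 0.02
```

```bash
python3 - <<'E'
from h import *
o=ctrl.get_obs();T=toolT(o); print(o['clock'],o['tool_pos'],o['orientation'],o['force'],o['opening'])
im,d=ctrl.snapshot('wrist'); cv2.imwrite('pics/w9.png',im);np.savez('pics/w9.npz',im=im,T=T)
E
```

```text
14.75 [0.44666552 0.38665181 0.21061046] [ 1.79983410e+02  3.93405449e-02 -8.60218285e+01] [ 0.10103267  0.11147689 -3.19177761] 0.019985798278637376
```

View pics/w9.png

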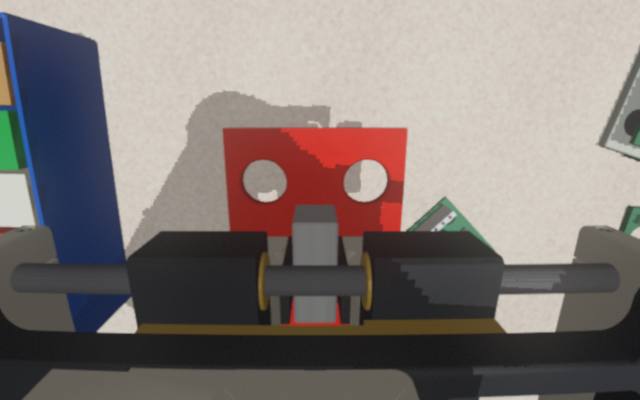

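The cover is held square and sits at the same pixels in the wrist view as the board did. I'll carry it above the chassis.

Call:
apply_moves:
  motion:
    - [[1,-3,0],-2]
    - [[2,-7,0],-4]
    - [[3.5,-11.5,0],-6]
    - [[5,-16,0],-8]
    - [[6.5,-20.5,0],-10]
    - [[8,-25,0],-12]
    - [[9.5,-29.5,0],-14]
    - [[10.8,-34,0],-15]
    - [[11.5,-37,0],-15]
    - [[11.8,-38.2,0],-15]

```text
clock: 15.8
tool_pos: [0.5643, 0.002, 0.2086]
orientation: [179.8, -0.1, -101.2]
force: [0.1, -0.1, -2.9]
opening: 0.0199
```

Call:
apply_moves:
  motion:
    - [[0,0,-1],0]
    - [[0,0,-2],0]
    - [[0,0,-3],0]
    - [[0,0,-3],0]
    - [[0,0,-3],0]

```text
clock: 16.3
tool_pos: [0.5648, 0.0057, 0.1801]
orientation: [180.0, -0.0, -100.9]
force: [0.4, -0.5, -2.3]
opening: 0.0196
```

```bash
python3 - <<'E'
from h import *
o=ctrl.get_obs();T=toolT(o); print(o['clock'],o['tool_pos'],o['orientation'],o['force'],o['opening'])
im,d=ctrl.snapshot('wrist'); cv2.imwrite('pics/w10.png',im);np.savez('pics/w10.npz',im=im,T=T)
im,d=ctrl.snapshot('side'); cv2.imwrite('pics/s10.png',cv2.resize(im[70:220,260:460],None,fx=4,fy=4,interpolation=cv2.INTER_CUBIC)[:600])
E
```

```text
16.3 [0.56481533 0.00568554 0.18013573] [ 1.79953351e+02 -3.58092282e-02 -1.00920711e+02] [ 0.37957966 -0.54693014 -2.30740253] 0.019633511709943985
```

View pics/w10.png

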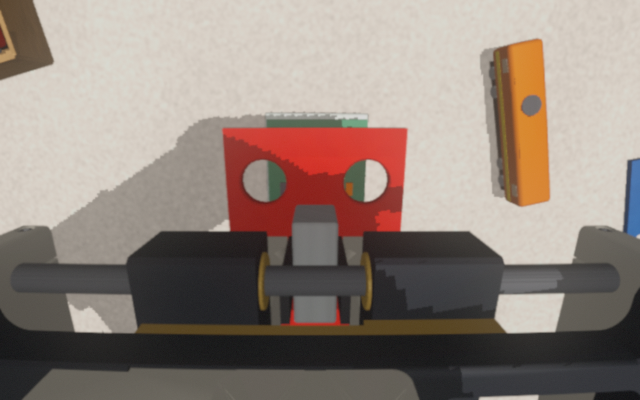

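View pics/s10.png

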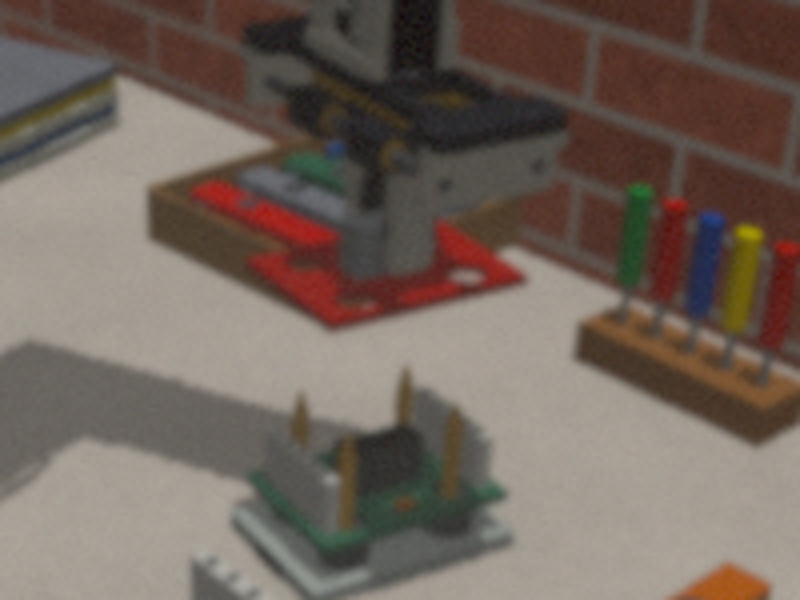

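Call:
apply_moves:
  motion:
    - [[0,-0.1,-1],0]
    - [[0,-0.1,-3],0]
    - [[0,-0.1,-5],0]
    - [[0,-0.1,-6.5],0]
    - [[0,-0.1,-7.5],0]
    - [[0,-0.1,-8.2],0]
    - [[0,-0.1,-8.5],0]
    - [[0,-0.1,-8.5],0]
    - [[0,-0.1,-8.5],0]

```text
clock: 17.3
tool_pos: [0.5655, 0.004, 0.0962]
orientation: [-179.9, 0.0, -101.0]
force: [-0.2, -0.5, -2.3]
opening: 0.0197
```

```bash
python3 - <<'E'
from h import *
o=ctrl.get_obs();T=toolT(o); print(o['clock'],o['tool_pos'],o['orientation'],o['force'],o['opening'])
im,d=ctrl.snapshot('wrist'); cv2.imwrite('pics/w11.png',im)
im,d=ctrl.snapshot('side'); cv2.imwrite('pics/s11.png',cv2.resize(im[80:230,260:460],None,fx=4,fy=4,interpolation=cv2.INTER_CUBIC)[:600])
E
```

```text
17.3 [0.56554421 0.00401461 0.09616043] [-1.79943683e+02  2.20435315e-02 -1.00996188e+02] [-0.20983375 -0.46440771 -2.34389645] 0.01969823697143332
```

View pics/w11.png

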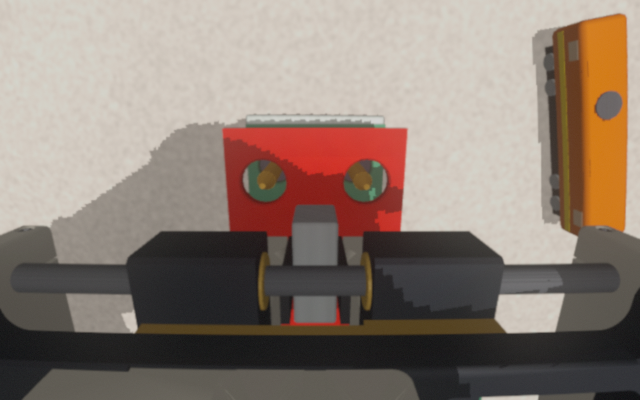

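View pics/s11.png

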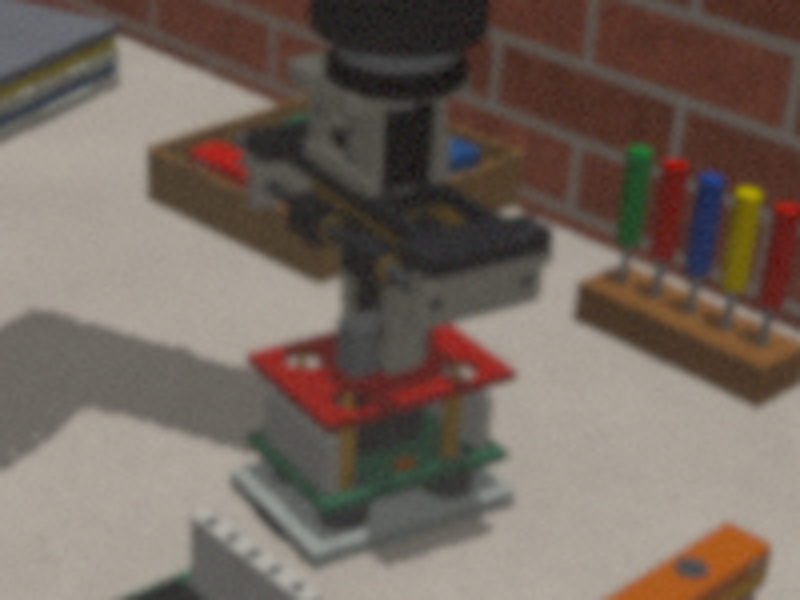

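The post tips sit inside the cover holes at (264,182) and (365,182). I'll lower slowly to contact.

Call:
apply_moves:
  motion:
    - [[0,0,-0.3],0]
    - [[0,0,-0.6],0]
    - [[0,0,-0.9],0]
    - [[0,0,-1.1],0]
    - [[0,0,-1.2],0]
    - [[0,0,-1.2],0]
    - [[0,0,-1.2],0]

```text
clock: 18.1
tool_pos: [0.5651, 0.0039, 0.0836]
orientation: [-180.0, -0.0, -101.0]
force: [1.6, -0.8, -2.3]
opening: 0.02
```

Call:
apply_moves:
  motion:
    - [[0,0,-0.1],0]
    - [[0,0,-0.15],0]
    - [[0,0,-0.15],0]
    - [[0,0,-0.15],0]

```text
clock: 18.5
tool_pos: [0.5653, 0.004, 0.0826]
orientation: [-180.0, 0.0, -101.0]
force: [-1.8, 1.2, 4.9]
opening: 0.02
```

Contact: +4.9 N at z 82.6 mm, where seating was expected. I'll release and rise.

Call:
apply_moves:
  motion:
    - [[0,0,0],0]
    - [[0,0,0],0]
    - [[0,0,0],0]
    - [[0,0,0],0]
    - [[0,0,0],0]
  hand: 5.5

```text
clock: 19.0
tool_pos: [0.5651, 0.0039, 0.082]
orientation: [180.0, -0.0, -101.0]
force: [-0.1, -1.1, -0.2]
opening: 0.0526
```

Call:
apply_moves:
  motion:
    - [[0,0,1],0]
    - [[0,0,3],0]
    - [[0,0,6],0]
    - [[0,0,10],0]
    - [[0,0,14],0]
    - [[0,0,18],0]
    - [[0,0,18],0]
    - [[0,0,18],0]

```text
clock: 19.8
tool_pos: [0.5654, 0.0041, 0.2639]
orientation: [-179.8, 0.1, -101.0]
force: [-0.1, -1.1, 0.2]
opening: 0.055
```

```bash
python3 - <<'E'
from h import *
o=ctrl.get_obs();T=toolT(o); print(o['clock'],o['tool_pos'],o['orientation'],o['force'],o['opening'])
im,d=ctrl.snapshot('wrist'); cv2.imwrite('pics/w12.png',im)
for uv in ((285,135),(345,135),(285,228),(345,228)): print(im[uv[1],uv[0]],end=' ')
M=T@ctrl.camera_model('wrist')['tool_from_camera']
hsv=cv2.cvtColor(im,cv2.COLOR_BGR2HSV);k=(cv2.inRange(hsv,np.array((0,130,60)),np.array((8,255,255)))>0)&(d>0);k[:, :250]=0;k[:,390:]=0;k[:90]=0
v,u=np.nonzero(k);orr,dd=ray('wrist',np.c_[u,v],T);X=orr+dd*d[v,u][:,None]
X=X[abs(X[:,2]-.078)<.02];A=np.c_[X[:,:2]-X[:,:2].mean(0),np.ones(len(X))];print('plane',np.linalg.lstsq(A,X[:,2],rcond=None)[0],np.median(X[:,2]),len(X))
im,d=ctrl.snapshot('side'); cv2.imwrite('pics/s12.png',cv2.resize(im[80:230,260:460],None,fx=4,fy=4,interpolation=cv2.INTER_CUBIC)[:600])
E
```

```text
19.8 [0.56542586 0.00407582 0.26391819] [-1.79840621e+02  1.03216341e-01 -1.01007273e+02] [-0.14432603 -1.06771736  0.19318991] 0.055038304793250475
[ 52  59 181] [ 63  70 180] [ 49  56 181] [ 48  55 182] plane [-0.00068136 -0.00086835  0.07921578] 0.07922122282008665 7053
```

View pics/w12.png

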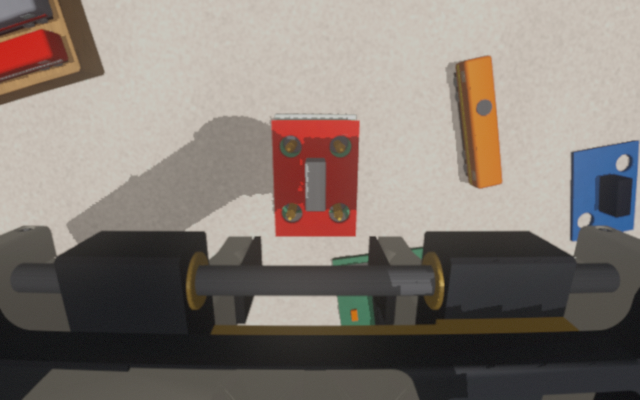

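View pics/s12.png

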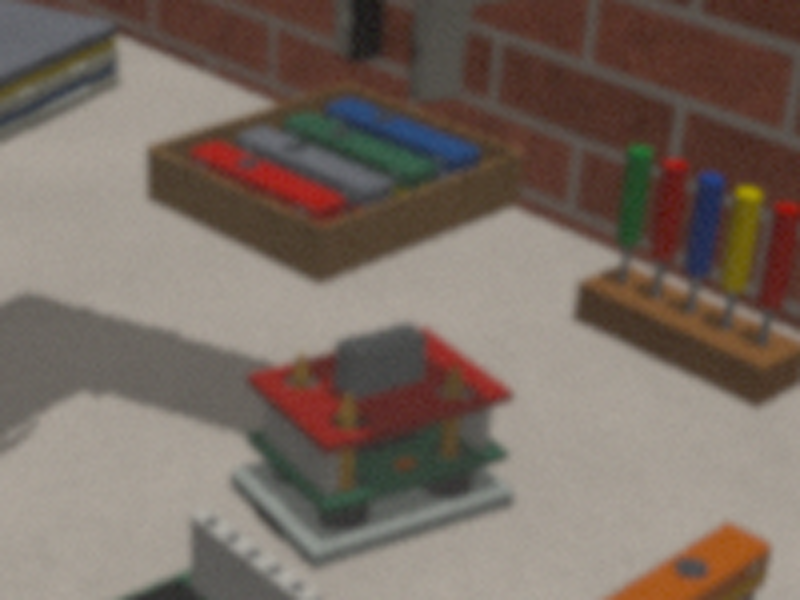

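The cover lies flat on the blocks with all four posts through it. Its top plane is level within 0.1° at z = 79 mm, against 78 mm nominal, and the gripper is clear. I'll hand in.

```bash
python3 -c "
from plant import ctrl
print(ctrl.get_obs()['clock']); print(ctrl.close_job())"
```

```text
19.9
the job is handed in; nothing more can be done
None
```

The controller is back together, and I handed the job in at 19.9 s; no verdict was reported.

- **Green board:** I lowered the middle-sized board (about 124 x 88 mm as measured) over the posts until it touched the shoulders, then released it there. The tool stopped at the height expected for seating, and the side view showed the board level on the shoulders.
- **Red cover:** I lowered it over the same posts onto the terminal blocks and released it on contact.
- **Last checks:** All four posts show through the cover. Depth readings put its top at 79 mm against 78 mm nominal, level within 0.1°. The gripper was clear of everything, and I didn't touch the blue spare board.
- **Disagreements:** The camera estimates of the chassis position differed by up to about 4 mm. That is within the 6.5 mm hole clearance and caused no trouble. No check failed.

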